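# Zero the counter, pack and cover a tote of hose fittings, and count it

### The job

First turn the bench counter's reset knob back, anticlockwise, until it is fully home at its zero stop. Then put every hose fitting on the bench into the tote that stands on the despatch plate, and stack the spare tote on it, turned half round so that it sits level on the lugs inside the rim instead of nesting. Finally press the counter's plunger all the way down to its stop to count the tote, and let it come up; leave the tape roll and the pressure gauge where they lie.

Things in the scene. Friction and masses are not known exactly. Their poses are not given: they have to be found in the camera images.
- reset_knob (a joint): angle of the counter's reset knob about its upright axis, rad: 0 = against the zero stop, grows as the knob is turned clockwise seen from above (up to 4.2); to reset, turn it anticlockwise. It stays where it is left; friction about 0.05 N m. Starts 1.8 to 3.4 rad from zero
- knob_grip (a point): on the knob's axis, 83 mm over the bench, at grip height. Black bar grip 42 mm long, 10 mm thick, from 20 mm below to 5 mm above this point, on a 48 mm round skirt (top 20 mm below it); gripped across its thickness. A white line and nose mark one end (point's own -x): at zero it points along the counter's -x, to a steel pin on the white dial; at q it points q rad clockwise of that
- plunger (a joint): travel of the counter's plunger, m: 0 = up, 0.012 = down at its stop. Spring: about 3.5 N to start, 10.5 N at the stop; it comes back up by itself
- plunger_top (a point): top centre of the plunger's black mushroom head (32 mm diameter, slightly domed); moves with it, pressed straight down; when up, 99 mm over the bench
- counter: grey bench counter fixed to the bench, 96 mm (x) x 176 mm (y), housing top 55 mm high; knob and white dial on its -y half (axis 42 mm from the middle), plunger on its +y half (45 mm from the middle). Origin: centre of the underside
- plate: aluminium despatch plate fixed to the bench, 90 mm (x) x 166 mm (y), 6 mm thick, with a low locating frame (7 mm high) in which tote_a stands. Origin: centre of the underside
- tote_a: the tote to load: grey plastic stack-nest tote, open on top, standing in the plate's frame, underside 6 mm above the bench. Rim outside 64 mm (x) x 140 mm (y), rim top 102 mm over its underside; tapers to a foot of 49 x 125 mm. Inside 44 x 94 mm at the floor (3 mm thick), 57 x 133 mm at the rim. White label on the outside of its -y end. Origin: centre of the underside, z up
- tote_a_lugs (a point): centre of tote_a's mouth at the level of its lug tops, 90 mm over its underside, 12 mm below the rim. One lug in the middle of the +y end (18 mm wide), two in the corners of the -y end. A tote set in the same way round has channels there and nests; turned 180 degrees it rests on the lugs, its foot 12 mm down inside the rim with 4 mm play all round
- tote_b: the spare empty tote, identical to tote_a (size, axes, lugs, label on its -y end), on the bench the same way round as tote_a to within 0.55 rad, about 130 g. Grip it across the 64 mm width at the rim, an upright band 80 to 102 mm above the underside. Stacked right, its underside lies 90 mm above tote_a's; wrongly nested, well below. Origin: centre of the underside
- tote_b_label (a point): middle of the label on the -y end of tote_b, 70 mm from its centre, 91 mm above its underside
- fitting_1: brass hose fitting standing on its thread, hexagon 17 x 15 mm (narrow across its own y), 35 mm tall; hexagon 9 to 18 mm above the thread end, barbed tail above, thread below, 30 g. May be absent. Origin: centre of the thread end; z along the fitting towards the barbs
- fitting_2: nickel-grey hose fitting standing on its thread, hexagon 21 x 18 mm (narrow across its own y), 43 mm tall; hexagon 11 to 22 mm above the thread end, barbed tail above, thread below, 30 g. May be absent. Origin: centre of the thread end; z along the fitting towards the barbs
- fitting_3: brass hose fitting standing on its thread, hexagon 26 x 22 mm (narrow across its own y), 53 mm tall; hexagon 13 to 28 mm above the thread end, barbed tail above, thread below, 30 g. May be absent. Origin: centre of the thread end; z along the fitting towards the barbs
- fitting_4: nickel-grey hose fitting standing on its thread, hexagon 19 x 16 mm (narrow across its own y), 39 mm tall; hexagon 10 to 20 mm above the thread end, barbed tail above, thread below, 30 g. May be absent. Origin: centre of the thread end; z along the fitting towards the barbs
- tape_roll: black roll of tape lying flat, 58 mm diameter, 19 mm high, a bystander; origin: centre of the underside
- gauge: round pressure gauge lying face up, 91 x 62 x 23 mm, a bystander; origin: centre of the underside

How it is judged (in metres and radians):
On the way, in this order (a step that is already met when the one before it is completed fails the run):
1. the reset knob is at its zero stop (value of joint reset_knob below 0.05 rad), for 0.3 s.
2. every fitting that is there lies in tote_a (x of fitting_1 in the frame of tote_a between -0.03 and 0.03 m and y of fitting_1 in the frame of tote_a between -0.067 and 0.067 m and z of fitting_1 in the frame of tote_a between -0.003 and 0.088 m and x of fitting_2 in the frame of tote_a between -0.03 and 0.03 m and y of fitting_2 in the frame of tote_a between -0.067 and 0.067 m and z of fitting_2 in the frame of tote_a between -0.003 and 0.088 m and x of fitting_3 in the frame of tote_a between -0.03 and 0.03 m and y of fitting_3 in the frame of tote_a between -0.067 and 0.067 m and z of fitting_3 in the frame of tote_a between -0.003 and 0.088 m and x of fitting_4 in the frame of tote_a between -0.03 and 0.03 m and y of fitting_4 in the frame of tote_a between -0.067 and 0.067 m and z of fitting_4 in the frame of tote_a between -0.003 and 0.088 m), for 0.3 s.
3. tote_b, turned half round, sits on tote_a's lugs, released (horizontal distance between tote_b and tote_a below 0.01 m and z of tote_b in the frame of tote_a between 0.086 and 0.095 m and angle between the z axis of tote_b and the z axis of tote_a, either way round below 0.05 rad and angle between the y axis of tote_b and the y axis of tote_a, either way round below 0.15 rad and y of tote_b_label in the frame of tote_a above 0.05 m and contact force between the fingers and tote_b below 0.1 N), for 0.3 s.
4. the plunger is pressed down to its stop (value of joint plunger above 0.0105 m), for 0.1 s.
At the end, for the whole second after the job is handed in: Knob within 0.05 rad of zero; all fittings inside tote_a, which stands on its plate within 12 mm; tote_b at rest, level (0.05 rad) on the lugs (underside 86 to 95 mm above tote_a's, within 10 mm and 0.15 rad), labels at opposite ends; plunger up; tape roll and gauge within 30 mm (all of step 2 and value of joint reset_knob below 0.05 rad and horizontal distance between tote_b and tote_a below 0.01 m and z of tote_b in the frame of tote_a between 0.086 and 0.095 m and angle between the z axis of tote_b and the z axis of tote_a, either way round below 0.05 rad and angle between the y axis of tote_b and the y axis of tote_a, either way round below 0.15 rad and y of tote_b_label in the frame of tote_a above 0.05 m and angle between tote_a's own z axis and vertical below 0.06 rad and horizontal distance between tote_a and plate below 0.012 m and height (world z) of tote_a below 0.012 m and value of joint plunger below 0.002 m and linear speed of tote_b below 0.02 m/s); the robot touches nothing.
It fails at once if the tape roll or the pressure gauge is moved more than 30 mm (distance of any of tape_roll, gauge from where it was at the start of the episode above 0.03 m).
Of fitting_1, fitting_2, fitting_3, fitting_4 only 2 to 4 are there at a start; the rules pass over those that are not, and their reading is None.
At some moment in a run one of fitting_1, fitting_2, fitting_3, fitting_4 may be knocked a few centimetres aside while the robot is not near it.
Once in a run the grip may slacken for a moment while it holds something.
It also fails if it takes over 210 s, if anything falls off the work surface, if the arm or the gripper's body presses on something with over 40 N, if the wrist force passes 120 N, or if a joint passes its speed limit or range.

### The arm

A 6-joint arm with a two-finger parallel gripper is mounted at the origin on a cart in front of the work surface, level with it; the furniture and walls round the work are solid. World frame = base frame: x ahead of the robot, y to its left, z up, the work surface at z = 0. Lengths are in m, angles in degrees, forces in N, time in s.
With the tool pointing down it reaches from about 0.3 to 0.75 m from the base axis. Payload 8.5 kg.
Tool frame: the origin (TCP) lies at the very end of the fingers, on their centre line; the grasp point (between the pads) lies 19 mm behind it; z points along the fingers, y is the line along which they close (so a half turn about z gives the same grasp; the last joint's range is limited). The gripper opens to 85 mm and grips with 20 to 120 N. Pads are 22 mm wide; open, the fingers measure 114 mm over their backs; the gripper's body (76 mm by 85 mm) begins 54 mm behind the grasp point. The pads swing forward as they close: fully open they stand 13 mm farther back than shut.
Start: joints at [57.336, 21.807, 74.336, -0, 83.858, -12.336], TCP at [0.191, 0.516, 0.231] pointing down, gripper open.
Joint ranges: [-178.18, 178.18], [-50.72, 133.34], [12.68, 142.11], [-81.47, 261.47], [9.98, 163.14], [-165.26, 165.26]. Speed limits (degrees/s): [136.94, 136.94, 180, 180, 180, 180].

### API

Orientations are given as a 3x3 rotation matrix whose columns are the frame's x, y, z axes.
In Python, from rig import env, optics, spotter gives the robot as it stands.
- The arm moves only by the shell command python3 -m crank 'ROWS' [FORCE]. ROWS is JSON, one flat list of numbers, 5 for each row, row after row: the finger opening in cm, from 0 to 8.54, then the shift along the tool's x, y, z in cm, then the turn about the tool's z in rad. A call has exactly 8 rows; each row shifts and turns the commanded pose from where the row before left it, along the tool's axes as they then stand; what a row does not reach is not made up. A row lasts 1/12 s, in which the tool goes at most 41.7 mm and 7.16 degrees, less where a joint would pass 70% of its speed; a pose out of reach is approached as far as the arm can. A call is refused whole if a number of a shift passes 4.17 or a number of a turn 0.125, either way. A call with a gripper value outside its range is refused whole. The fingers move at their own pace and stop on an object; FORCE is the grip in N (left out, the last holds). Time passes only in rows, so rows that do not move let the fingers close, or fill a call up. It gives the time, the measured TCP pose, the force, the opening and the grip force at its end, in the units of the state.
- env.observe(): the state, without advancing time (a new reading comes with each control period).
- optics.get_image(name): name is "scene" or "side" or "wrist"; returns a dict with "color" (384x512x3 uint8, red, green, blue), "intrinsics" (3x3 intrinsics, pixels), "distortion" ([k1, k2, p1, p2, k3] as OpenCV has them; the pictures are not rectified), "pose" (4x4, takes a point from camera to world coordinates). Camera axes: x right, y up, looking along -z (the intrinsics and any distortion apply to the point x, -y, -z); pixel columns grow to the right and rows downward; lengths in m; the calibration is good to about 2 mm. A picture is of the moment at which its call begins. There is no depth.
- env.close_job(): hands the job in; it is judged then, once.
Trained networks look in a picture, given as the dict that the camera call returned (one of the last four; its "shot" number tells which), for a name from the list of things; names that differ only in an ending like _2 or _b are one class to them, and where a whole thing is asked for, a point or a joint stands for the part that bears it (a point fixed in the world has none). Each returns a list of dicts, best first, with "score" (0 to 1); they miss things now and then, are a little off and sometimes report something else, mostly with a low value. They report only what shows in the picture. A call takes as long as a camera call.
- spotter.look_for(picture, query): "at" ([column, row] as shares, 0 to 1, of the picture: columns of its width, rows of its height, amid what is visible of it).
The state is a dict: "time_s": time; "q": joint angles; "qvel": joint speeds; "joint_efforts": joint torques, N m; "position": TCP position; "tool_rot": TCP orientation; "ft_force": force on the tool from outside, world axes, zero at the start; "wrist_torque": the same for the moment, N m; "grip_width": finger opening in m; "gripper_force": force on a finger pad.
Only numpy, scipy, OpenCV 4.12 (cv2) and the standard library are available. Lean on these libraries where they do the work, as an engineer would, in place of code of your own. Each camera call takes 0.05 s, during which the arm holds its last target. There are 200 camera calls.

## Working session

There is one attempt and no reset: what is moved stays moved. The work goes in short steps, Python scripts to look and compute and a shell command to move; the robot and the scene stay as the last step left them, time stands still between calls to the robot, and variables do not carry over. Pictures are saved under pics/ and viewed, at most 14 in all, crops included, and the job is handed in when it is done.

```bash
ls; mkdir -p pics; cat > h.py <<'E'
import numpy as np, cv2, json
from rig import env, optics, spotter
def ray(im,uv):
    K=np.array(im["intrinsics"]);D=np.array(im["distortion"]);P=np.array(im["pose"])
    n=cv2.undistortPoints(np.array([[uv]],float),K,D)[0,0]
    return P[:3,3],P[:3,:3]@np.array([n[0],-n[1],-1.0])
def at(im,uv,z):
    o,d=ray(im,uv);return (o+d*(z-o[2])/d[2]).round(4)
def proj(im,p):
    P=np.array(im["pose"]);c=P[:3,:3].T@(np.array(p)-P[:3,3])
    r=cv2.projectPoints(np.array([[c[0],-c[1],-c[2]]]),np.zeros(3),np.zeros(3),np.array(im["intrinsics"]),np.array(im["distortion"]))[0]
    return r.ravel().round(1)
def find(im,q,z,n=4,s=0.2):
    for r in spotter.look_for(im,q)[:n]:
        if r["score"]>=s:
            uv=np.array(r["at"])*[512,384]; print(q,round(r["score"],2),uv.round(0),at(im,uv,z))
def save(im,name): cv2.imwrite("pics/"+name,im["color"][:,:,::-1])
def st():
    s=env.observe();print(s["time_s"],"p",np.round(s["position"],4),"R",np.round(s["tool_rot"],3).tolist(),"q",np.round(s["q"],1),"f",np.round(s["ft_force"],1),s["grip_width"],s["gripper_force"]);return s
E
python3 - <<'E'
from h import *
st()
for n in ["scene","side","wrist"]:
    im=optics.get_image(n); save(im,n+"0.png"); print(n, np.round(im["pose"],2).tolist())
    for q,z in [("reset_knob",.08),("plunger_top",.099),("counter",.05),("plate",.006),("tote_a",.06),("tote_b_label",.09),("fitting_1",.02),("tape_roll",.015),("gauge",.02)]: find(im,q,z,6)
E
```

```text
pics
0.0 p [0.1909 0.5155 0.2307] R [[-0.938, 0.347, -0.001], [0.347, 0.938, -0.001], [0.0, -0.001, -1.0]] q [ 57.3  21.8  74.4  -0.   83.9 -12.3] f [ 0.2 -0.5  0.7] 0.08545326989129558 0.0
scene [[0.53, 0.48, -0.7, -0.26], [-0.85, 0.28, -0.45, -0.54], [-0.02, 0.83, 0.56, 0.72], [0.0, 0.0, 0.0, 1.0]]
reset_knob 0.59 [195. 170.] [0.5488 0.2019 0.08  ]
plunger_top 0.53 [164. 161.] [0.5202 0.302  0.099 ]
counter 0.72 [179. 181.] [0.5123 0.2407 0.05  ]
plate 0.57 [266. 207.] [ 0.5806 -0.0392  0.006 ]
tote_a 0.98 [268. 188.] [ 0.6046 -0.0316  0.06  ]
tote_a 0.78 [346. 224.] [ 0.5598 -0.2944  0.06  ]
tote_b_label 0.85 [346. 219.] [ 0.5408 -0.2996  0.09  ]
fitting_1 0.53 [213. 219.] [0.4373 0.0529 0.02  ]
tape_roll 0.51 [266. 186.] [0.6673 0.0127 0.015 ]
gauge 0.57 [161. 217.] [0.3688 0.1895 0.02  ]
side [[1.0, -0.06, 0.03, 0.6], [0.07, 0.84, -0.55, -0.52], [0.01, 0.55, 0.84, 0.86], [0.0, 0.0, 0.0, 1.0]]
reset_knob 0.71 [249. 123.] [0.5585 0.202  0.08  ]
reset_knob 0.67 [298. 196.] [ 0.6981 -0.0366  0.08  ]
reset_knob 0.41 [190. 135.] [0.392  0.1439 0.08  ]
reset_knob 0.29 [240. 290.] [ 0.5701 -0.2869  0.08  ]
counter 0.69 [245. 117.] [0.5417 0.2544 0.05  ]
plate 0.69 [257. 226.] [ 0.6006 -0.0917  0.006 ]
plate 0.59 [191. 136.] [0.375  0.2049 0.006 ]
tote_a 0.72 [238. 289.] [ 0.5645 -0.2796  0.06  ]
tote_a 0.67 [260. 194.] [ 0.6019 -0.0241  0.06  ]
tote_b_label 0.64 [238. 292.] [ 0.5668 -0.2949  0.09  ]
tote_b_label 0.47 [244.  94.] [0.5329 0.3152 0.09  ]
fitting_1 0.38 [197. 178.] [0.4222 0.0404 0.02  ]
tape_roll 0.7 [294. 195.] [0.6967 0.0074 0.015 ]
tape_roll 0.62 [241.  97.] [0.5203 0.3798 0.015 ]
gauge 0.76 [187. 136.] [0.3688 0.1919 0.02  ]
gauge 0.58 [245.  95.] [0.5316 0.3855 0.02  ]
wrist [[0.35, -0.89, -0.29, 0.12], [0.94, 0.33, 0.11, 0.54], [0.0, -0.31, 0.95, 0.37], [0.0, 0.0, 0.0, 1.0]]
```

```bash
python3 - <<'E'
import cv2
a=cv2.imread("pics/scene0.png");b=cv2.imread("pics/side0.png")
cv2.imwrite("pics/s1.png",cv2.resize(a[120:310,90:430],None,fx=2.35,fy=2.35,interpolation=cv2.INTER_CUBIC))
cv2.imwrite("pics/s2.png",cv2.resize(b[60:360,130:390],None,fx=2,fy=2,interpolation=cv2.INTER_CUBIC))
E
```

```text
(no output)
```

View pics/s1.png

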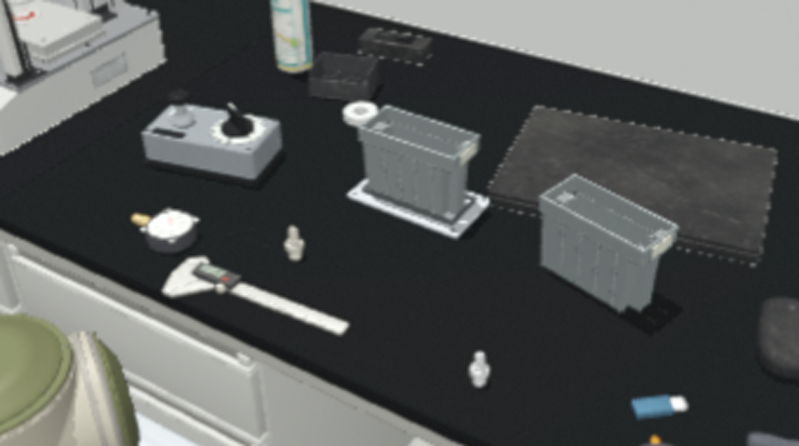

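View pics/s2.png

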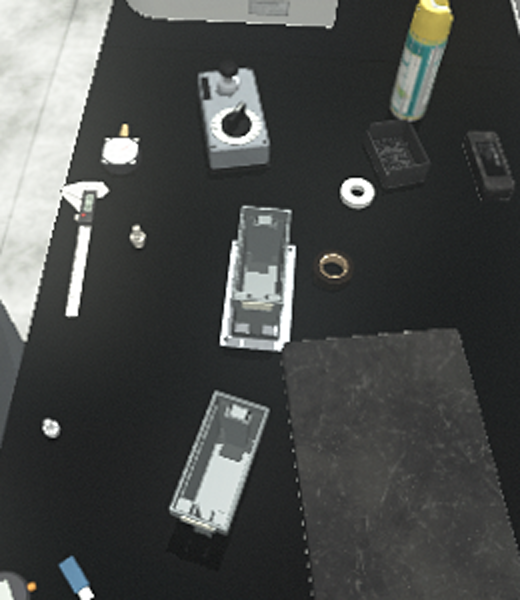

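The scene shows two grey fittings, at scene pixels (215,223) and (294,277). No brass fitting is visible yet. The black tape with its brass-coloured core is right of tote_a, at side pixel (296,193). The knob's nose points about +x+y, so q is around 2 rad. Next I go over the counter.

```bash
python3 -m crank '[8.5,-4,-1.5,0,0, 8.5,-4,-1.5,0,0, 8.5,-4,-1.5,0,0, 8.5,-4,-1.5,0,0, 8.5,-4,-1.5,0,0, 8.5,-4,-1.5,0,0, 8.5,-4,-1.5,0,0, 8.5,-4,-1.5,0,0]'; python3 -m crank '[8.5,-3,-1.2,0,0, 8.5,-3,-1.2,0,0, 8.5,-3,-1.2,0,0, 8.5,-3,-1.2,0,0, 8.5,0,0,0,0, 8.5,0,0,0,0, 8.5,0,0,0,0, 8.5,0,0,0,0]'
cat >> h.py <<'E'
def go(p,yaw=None):
    "print the shift (cm, tool axes) and turn (rad) to world p; yaw = direction of tool y, rad, mod pi"
    s=env.observe();R=np.array(s["tool_rot"])
    d=R.T@(np.array(p)-s["position"])*100
    y0=np.arctan2(R[1,1],R[0,1]);t=None
    if yaw is not None:
        t=-((yaw-y0+np.pi/2)%np.pi-np.pi/2)
    print("go",np.round(d,2),"turn",t,"q6",round(s["q"][5],1))
E
python3 - <<'E'
from h import *
st()
for n in ["scene","side","wrist"]:
    im=optics.get_image(n); save(im,n+"1.png")
    for q,z in [("knob_grip",.088),("plunger_top",.099),("counter",.055),("fitting_1",.02),("fitting_2",.02),("tape_roll",.015),("gauge",.02)]: find(im,q,z,6)
    if n=="side":
        for uv in [(199,178),(155.5,274)]: print(at(im,uv,.02))
    if n=="scene":
        for uv in [(215,223),(294,277)]: print(at(im,uv,.02))
E
```

```text
time_s: 2.17
position: [0.4443, 0.2959, 0.2315]
tool_rot: [[-0.938, 0.347, 0.0], [0.347, 0.938, 0.0], [-0.0, 0.0, -1.0]]
ft_force: [1.5, 1.6, 0.4]
grip_width: 0.085
gripper_force: 0.0
time_s: 2.83
position: [0.5382, 0.2117, 0.2315]
tool_rot: [[-0.938, 0.346, -0.0], [0.346, 0.938, 0.0], [0.0, 0.0, -1.0]]
ft_force: [-0.8, 0.9, 0.2]
grip_width: 0.0849
gripper_force: 0.0
2.8333 p [0.5382 0.2117 0.2315] R [[-0.938, 0.346, -0.0], [0.346, 0.938, 0.0], [0.0, 0.0, -1.0]] q [  9.7  24.7  69.7   0.   85.7 -60. ] f [-0.8  0.9  0.2] 0.08494277266549623 0.0
knob_grip 0.51 [188. 171.] [0.5229 0.2083 0.088 ]
counter 0.81 [177. 179.] [0.5092 0.2485 0.055 ]
fitting_1 0.5 [294. 276.] [ 0.3594 -0.2469  0.02  ]
fitting_1 0.45 [215. 223.] [0.4258 0.0382 0.02  ]
fitting_1 0.32 [268. 207.] [ 0.5696 -0.0524  0.02  ]
fitting_2 0.5 [294. 276.] [ 0.3594 -0.2469  0.02  ]
fitting_2 0.45 [215. 223.] [0.4258 0.0382 0.02  ]
fitting_2 0.32 [268. 207.] [ 0.5696 -0.0524  0.02  ]
gauge 0.89 [159. 217.] [0.3636 0.1936 0.02  ]
[0.4253 0.0382 0.02  ]
[ 0.3558 -0.2485  0.02  ]
knob_grip 0.6 [248. 120.] [0.5548 0.2089 0.088 
[... 302 characters left out ...]
.02  ]
fitting_2 0.39 [153. 275.] [ 0.3559 -0.2496  0.02  ]
tape_roll 0.78 [295. 192.] [0.6982 0.0144 0.015 ]
tape_roll 0.4 [262. 192.] [0.6067 0.01   0.015 ]
gauge 0.85 [189. 137.] [0.3748 0.189  0.02  ]
gauge 0.41 [262. 225.] [ 0.6121 -0.0947  0.02  ]
[0.4274 0.0398 0.02  ]
[ 0.3613 -0.2467  0.02  ]
knob_grip 0.46 [190.  27.] [0.392  0.2081 0.088 ]
plunger_top 0.59 [353. 137.] [0.5328 0.3132 0.099 ]
plunger_top 0.33 [271. 180.] [0.5458 0.2284 0.099 ]
counter 0.71 [303. 149.] [0.5374 0.2704 0.055 ]
fitting_1 0.57 [ 84. 125.] [0.4262 0.0388 0.02  ]
fitting_2 0.57 [ 84. 125.] [0.4262 0.0388 0.02  ]
tape_roll 0.59 [170. 307.] [0.7046 0.02   0.015 ]
gauge 0.77 [190.  28.] [0.3757 0.1999 0.02  ]
```

View pics/wrist1.png

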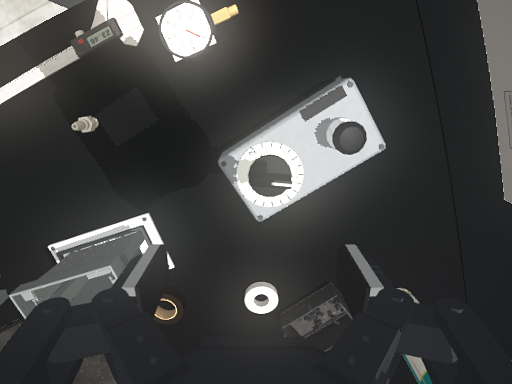

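The wrist view shows the counter with top corners near (221,160), (344,80), (384,149) and (261,221), and the plunger at (349,137). The knob's white line runs from about (272,183) to (293,185), and fitting A is at (84,125). I fit the counter from these.

```bash
python3 - <<'E'
from h import *
im=optics.get_image("wrist")
c=np.array([at(im,u,.055) for u in [(221,160),(344,80),(384,149),(261,221)]]);print(c)
ctr=c.mean(0);yv=(c[1]-c[0]+c[2]-c[3]);yv/=np.linalg.norm(yv);xv=np.array([yv[1],-yv[0],0])
print("ctr",ctr,"yaxis",yv, "size",np.linalg.norm(c[1]-c[0]),np.linalg.norm(c[2]-c[1]))
k=ctr-.042*yv;p=ctr+.045*yv;k[2]=.088;p[2]=.099
print("knob",k,proj(im,k),"pl",p,proj(im,p))
for z in (.088,.08): 
  a,b=at(im,(272,183),z),at(im,(293,185),z);print(a,b)
crop=im["color"][130:230,215:330,::-1];cv2.imwrite("pics/k.png",cv2.resize(crop,None,fx=5,fy=5,interpolation=cv2.INTER_CUBIC))
E
```

```text
[[0.5182 0.1828 0.055 ]
 [0.4842 0.332  0.055 ]
 [0.5686 0.3548 0.055 ]
 [0.6019 0.1991 0.055 ]]
ctr [0.543225 0.267175 0.055   ] yaxis [-0.2155399   0.97649503  0.        ] size 0.1530249652834465 0.08742539676775848
knob [0.55227768 0.22616221 0.088     ] [270.5 183.5] pl [0.5335257  0.31111728 0.099     ] [350.6 138.4]
[0.5523 0.2277 0.088 ] [0.5617 0.2469 0.088 ]
[0.5548 0.2274 0.08  ] [0.5644 0.2471 0.08  ]
```

View pics/k.png

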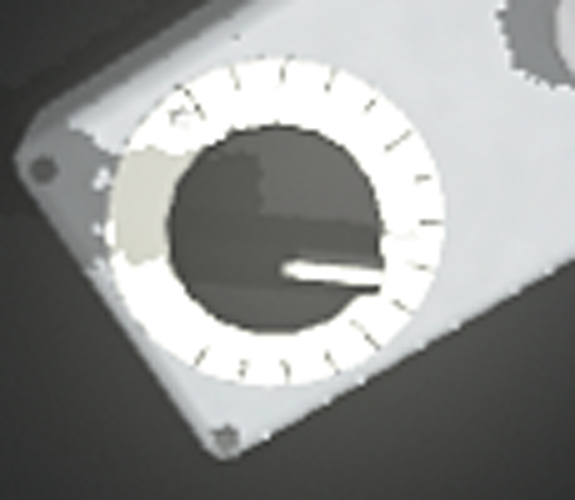

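The fit gives the knob at (0.552, 0.226) with q ≈ 2.24 rad, which agrees with the picture. I turn the tool to yaw -26°, move over the knob and partly descend.

```bash
python3 -m crank '[5,-0.82,1.85,0,0.12, 5,0,0,0,0.12, 5,0,0,0,0.12, 5,0,0,0,0.12, 5,0,0,0,0.12, 5,0,0,0,0.12, 5,0,0,0,0.12, 5,0,0,0,0.12]' >/dev/null; python3 -m crank '[5,0,0,2,0.12, 5,0,0,2,0.12, 5,0,0,2,0.12, 5,0,0,2,0.12, 5,0,0,2,0.12, 5,0,0,2,0.12, 5,0,0,0,0, 5,0,0,0,0]'; python3 - <<'E'
from h import *
go((.5523,.2262,.068),np.radians(-26.1))
im=optics.get_image("wrist");save(im,"k2.png")
E
```

```text
time_s: 5.42
position: [0.5529, 0.2253, 0.1111]
tool_rot: [[0.444, 0.896, -0.001], [0.896, -0.444, -0.0], [-0.001, -0.001, -1.0]]
ft_force: [0.1, 0.2, 0.8]
grip_width: 0.0497
gripper_force: 0.0
go [ 0.06 -0.09  4.31] turn -0.004849661309185294 q6 37.2
```

View pics/k2.png

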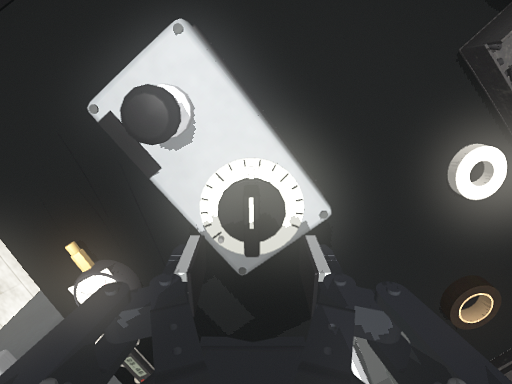

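The bar is aligned and centred between the fingers (column 251, fingers at 190 and 318). I go down, grip and turn back.

```bash
python3 -m crank '[5,0.06,-0.09,1.1,0, 5,0,0,1.1,0, 5,0,0,1,0, 5,0,0,1,0, 0,0,0,0,0, 0,0,0,0,0, 0,0,0,0,0, 0,0,0,0,0]' 40; python3 -m crank '[0,0,0,0,0, 0,0,0,0,0, 0,0,0,0,-0.04, 0,0,0,0,-0.1, 0,0,0,0,-0.1, 0,0,0,0,-0.1, 0,0,0,0,-0.1, 0,0,0,0,-0.1]'; python3 -m crank '[0,0,0,0,-0.1, 0,0,0,0,-0.1, 0,0,0,0,-0.1, 0,0,0,0,-0.1, 0,0,0,0,-0.1, 0,0,0,0,-0.1, 0,0,0,0,-0.1, 0,0,0,0,-0.1]';  python3 -c "
from h import *
s=st();print(np.round(s['wrist_torque'],2))"
```

```text
time_s: 6.13
position: [0.5528, 0.2265, 0.0702]
tool_rot: [[0.447, 0.894, 0.001], [0.894, -0.447, 0.0], [0.001, 0.001, -1.0]]
ft_force: [-0.1, 0.5, 0.2]
grip_width: 0.0089
gripper_force: 42.7
time_s: 6.8
position: [0.5525, 0.2265, 0.0701]
tool_rot: [[-0.081, 0.997, 0.001], [0.997, 0.081, 0.0], [0.0, 0.001, -1.0]]
ft_force: [-2.6, 0.8, 6.9]
grip_width: 0.0092
gripper_force: 43.6
time_s: 7.47
position: [0.5522, 0.2264, 0.0701]
tool_rot: [[-0.771, 0.636, -0.0], [0.636, 0.771, 0.0], [0.0, -0.0, -1.0]]
ft_force: [-3.3, -0.2, 7.8]
grip_width: 0.0087
gripper_force: 43.7
7.4667 p [0.5522 0.2264 0.0701] R [[-0.771, 0.636, -0.0], [0.636, 0.771, 0.0], [0.0, -0.0, -1.0]] q [ 10.9  35.3  79.6   0.   65.1 -39.6] f [-3.3 -0.2  7.8] 0.008718167661079666 43.739529848098755
[-0.02  0.72 -0.07]
```

```bash
python3 -m crank '[0,0,0,0,-0.1, 0,0,0,0,-0.1, 0,0,0,0,-0.1, 0,0,0,0,-0.1, 0,0,0,0,-0.1, 0,0,0,0,-0.1, 0,0,0,0,-0.1, 0,0,0,0,-0.1]'; python3 -c "
from h import *
s=st();print(np.round(s['wrist_torque'],2))"; python3 -m crank '[0,0,0,0,-0.05, 0,0,0,0,-0.04, 0,0,0,0,-0.03, 0,0,0,0,-0.02, 0,0,0,0,-0.02, 0,0,0,0,0, 0,0,0,0,0, 0,0,0,0,0]' |head -1;python3 -c "
from h import *
s=st();print(np.round(s['wrist_torque'],2))"
```

```text
time_s: 8.13
position: [0.5521, 0.226, 0.0701]
tool_rot: [[-0.994, -0.11, -0.001], [-0.11, 0.994, -0.001], [0.001, -0.0, -1.0]]
ft_force: [-4.8, -2.0, 7.8]
grip_width: 0.0091
gripper_force: 43.8
8.1333 p [0.5521 0.226  0.0701] R [[-0.994, -0.11, -0.001], [-0.11, 0.994, -0.001], [0.001, -0.0, -1.0]] q [ 10.9  35.3  79.6  -0.   65.2 -85.4] f [-4.8 -2.   7.8] 0.009051418133846826 43.81547212600708
[-0.31  0.84 -0.1 ]
time_s: 8.8
8.8 p [0.5521 0.226  0.0701] R [[-0.966, -0.26, -0.001], [-0.26, 0.966, 0.0], [0.001, 0.0, -1.0]] q [ 10.9  35.3  79.6   0.   65.2 -94.2] f [-5.3 -1.5  7.9] 0.009085470013706584 49.3779319524765
[-0.32  0.83 -0.93]
```

Wrist torque jumped to -0.93 N m at the stop, and the measured direction is 195° against about 192° expected, so the knob is home. I release, rise and check it.

```bash
python3 -m crank '[0,0,0,0,0.02, 3.5,0,0,0,0, 3.5,0,0,0,0, 3.5,0,0,0,0, 3.5,0,0,-2,0, 3.5,0,0,-3,0, 3.5,0,0,-3,0, 3.5,0,0,-3,0]'; python3 - <<'E'
from h import *
im=optics.get_image("wrist");save(im,"k3.png")
find(im,"knob_grip",.088);find(im,"plunger_top",.099)
cv2.imwrite("pics/k3c.png",cv2.resize(im["color"][100:300,120:400,::-1],None,fx=2,fy=2))
E
python3 -m crank '[8.5,2.8,-2.47,-1,0, 8.5,2.8,-2.47,0,0, 8.5,2.8,-2.47,0,0, 8.5,2.8,-2.47,0,0, 8.5,2.8,-2.47,0,0, 8.5,2.8,-2.47,0,0, 8.5,0,0,0,0, 8.5,0,0,0,0]'
python3 - <<'E'
from h import *
st();im=optics.get_image("wrist");save(im,"f1.png")
for z in(.02,.045): find(im,"fitting_1",z)
im2=optics.get_image("side")
find(im2,"fitting_1",.02)
find(im2,"fitting_1",.04)
k=cv2.imread("pics/k3c.png");w=im["color"][:,:,::-1]
cv2.imwrite("pics/m1.png",np.hstack([cv2.resize(k,(390,280)),cv2.resize(w,(410,280),interpolation=cv2.INTER_AREA)]))
E
```

```text
time_s: 9.47
position: [0.5524, 0.2263, 0.1804]
tool_rot: [[-0.97, -0.243, -0.001], [-0.243, 0.97, -0.0], [0.001, -0.0, -1.0]]
ft_force: [-0.5, -1.0, 0.2]
grip_width: 0.0352
gripper_force: 0.0
knob_grip 0.97 [254. 185.] [0.5453 0.2267 0.088 ]
plunger_top 0.98 [357. 197.] [0.5316 0.3087 0.099 ]
time_s: 10.28
position: [0.4246, 0.0407, 0.1886]
tool_rot: [[-0.971, -0.24, -0.001], [-0.24, 0.971, 0.0], [0.001, 0.001, -1.0]]
ft_force: [-0.2, 0.6, -0.0]
grip_width: 0.0852
gripper_force: 0.0
10.2833 p [0.4246 0.0407 0.1886] R [[-0.971, -0.24, -0.001], [-0.24, 0.971, 0.0], [0.001, 0.001, -1.0]] q [ -10.5   11.9   96.7    0.    71.5 -114.4] f [-0.2  0.6 -0. ] 0.08524074149870364 0.0
fitting_1 0.79 [251. 170.] [0.4247 0.0406 0.02  ]
fitting_1 0.79 [ 2. 49.] [ 0.3595 -0.2378  0.02  ]
fitting_1 0.79 [251. 170.] [0.4185 0.0391 0.045 ]
fitting_1 0.79 [ 2. 49.] [ 0.3585 -0.2169  0.045 ]
fitting_1 0.57 [198. 178.] [0.425  0.0382 0.02  ]
fitting_1 0.57 [198. 178.] [0.4291 0.025  0.04  ]
```

View pics/m1.png

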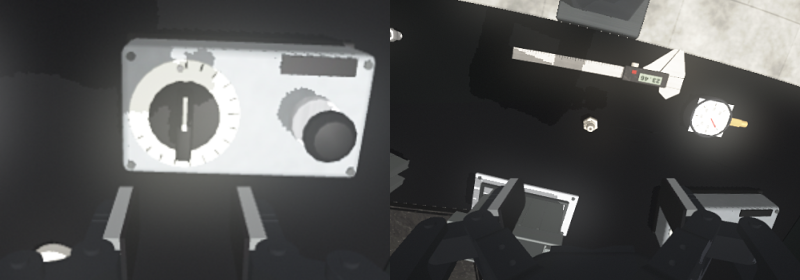

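The knob's line now points to the zero pin. Fitting A is right under the tool, so I pick it.

```bash
python3 -m crank '[5,0,0,3,0, 5,0,0,3,0, 5,0,0,3,0, 5,0,0,3,0, 5,0,0,2.5,0, 5,0,0,2,0, 5,0,0,1.6,0, 5,0,0,0,0]' 40; python3 -m crank '[0,0,0,0,0, 0,0,0,0,0, 0,0,0,0,0, 0,0,0,0,0, 0,0,0,0,0, 0,0,0,0,0, 0,0,0,-1,0, 0,0,0,-2,0]'; python3 -m crank '[0,0,0,-3,0, 0,0,0,-3,0, 0,0,0,-3,0, 0,0,0,-3,0, 0,0,0,-3,0, 0,0,0,-3,0, 0,0,0,0,0, 0,0,0,0,0]'
python3 - <<'E'
from h import *
for n in ["wrist","side","scene"]:
    im=optics.get_image(n);save(im,"g1"+n+".png")
    for q,z in [("fitting_3",.02),("tote_a",.108),("tote_a_lugs",.096),("plate",.006),("tote_b_label",.091)]: find(im,q,z)
    if n=="scene": print(at(im,(369,307),.02))
a=cv2.imread("pics/g1wrist.png");b=cv2.imread("pics/g1side.png")[130:340,130:350]
cv2.imwrite("pics/m2.png",np.hstack([cv2.resize(a,(427,320)),cv2.resize(b,(336,320),interpolation=cv2.INTER_CUBIC)]))
E
```

```text
time_s: 11.25
position: [0.4244, 0.0424, 0.0059]
tool_rot: [[-0.97, -0.244, -0.005], [-0.244, 0.97, 0.001], [0.005, 0.002, -1.0]]
ft_force: [-0.7, -0.0, -0.4]
grip_width: 0.0498
gripper_force: 0.0
time_s: 11.92
position: [0.4246, 0.0418, 0.0378]
tool_rot: [[-0.97, -0.243, -0.003], [-0.243, 0.97, 0.0], [0.003, 0.001, -1.0]]
ft_force: [-0.1, 0.2, -1.2]
grip_width: 0.0166
gripper_force: 39.5
time_s: 12.58
position: [0.4257, 0.0417, 0.2195]
tool_rot: [[-0.97, -0.243, 0.003], [-0.243, 0.97, -0.001], [-0.003, -0.002, -1.0]]
ft_force: [-0.1, -0.4, -0.7]
grip_width: 0.0166
gripper_force: 39.5
fitting_3 0.83 [252. 259.] [0.5507 0.073  0.02  ]
fitting_3 0.63 [19. 45.] [ 0.3559 -0.2422  0.02  ]
tote_a 0.72 [ 15. 223.] [ 0.5203 -0.1762  0.108 ]
tote_a 0.7 [134. 273.] [ 0.5443 -0.0508  0.108 ]
tote_a 0.33 [252. 260.] [0.5002 0.0605 0.108 ]
tote_a_lugs 0.71 [133. 277.] [ 0.5592 -0.0556  0.096 ]
plate 0.63 [152. 244.] [ 0.5715 -0.0618  0.006 ]
plate 0.39 [381. 294.] [0.5735 0.2737 0.006 ]
tote_b_label 0.78 [ 13. 221.] [ 0.5298 -0.191   0.091 ]
tote_a 0.78 [261. 193.] [ 0.6052 -0.0508  0.108 ]
tote_a_lugs 0.59 [257. 193.] [ 0.5931 -0.044   0.096 ]
plate 0.6 [255. 223.] [ 0.5946 -0.0845  0.006 ]
tote_b_label 0.55 [237. 293.] [ 0.5657 -0.2979  0.091 ]
fitting_3 0.59 [291. 275.] [ 0.3562 -0.2397  0.02  ]
tote_a 0.8 [347. 223.] [ 0.5028 -0.3137  0.108 ]
tote_a 0.59 [268. 189.] [ 0.5391 -0.0694  0.108 ]
tote_a_lugs 0.82 [268. 188.] [ 0.5561 -0.0586  0.096 ]
plate 0.76 [268. 209.] [ 0.5748 -0.0486  0.006 ]
tote_b_label 0.6 [344. 220.] [ 0.5332 -0.2957  0.091 ]
[ 0.3613 -0.4287  0.02  ]
```

View pics/m2.png

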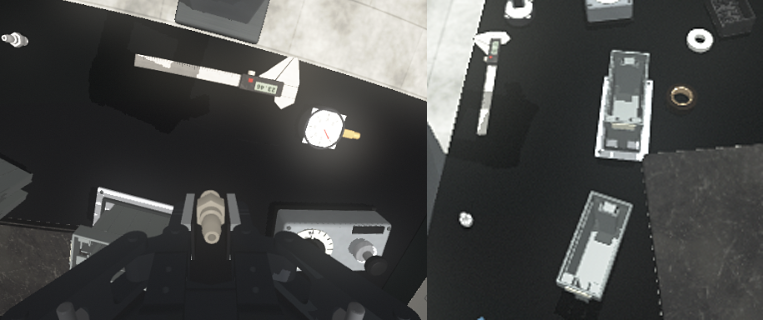

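Fitting A is held at 16.6 mm, the nickel one. I fly towards tote_a and measure its rim from there.

```bash
python3 -m crank '[0,-2.3,-2.13,0,0, 0,-2.3,-2.13,0,0, 0,-2.3,-2.13,0,0, 0,-2.3,-2.13,0,0, 0,-2.3,-2.13,0,0, 0,-2.3,-2.13,0,0, 0,0,0,0,0, 0,0,0,0,0]'
python3 - <<'E'
from h import *
im=optics.get_image("wrist");save(im,"t1.png");find(im,"tote_a_lugs",.096);find(im,"fitting_3",.02)
cv2.imwrite("pics/t1b.png",cv2.resize(im["color"][:,:,::-1],(768,576),interpolation=cv2.INTER_CUBIC))
E
```

```text
time_s: 14.15
position: [0.591, -0.0495, 0.2173]
tool_rot: [[-0.97, -0.242, -0.001], [-0.242, 0.97, 0.0], [0.001, 0.001, -1.0]]
ft_force: [-0.7, -0.8, -1.4]
grip_width: 0.0162
gripper_force: 39.6
tote_a_lugs 0.91 [264. 197.] [ 0.602  -0.0345  0.096 ]
fitting_3 0.68 [254. 261.] [ 0.7165 -0.0145  0.02  ]
```

View pics/t1b.png

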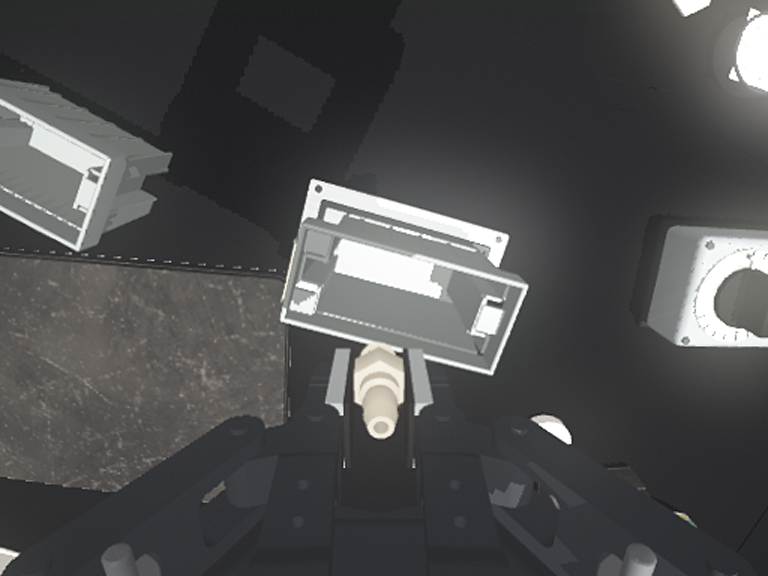

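Tote_a's rim corners in the 1.5x picture are (305,219), (527,283), (493,374) and (282,318).

```bash
python3 - <<'E'
from h import *
im=optics.get_image("wrist")
c=np.array([at(im,np.array(u)/1.5,.108) for u in [(305,219),(527,283),(493,374),(282,318)]]);print(c)
yv=c[1]-c[0]+c[2]-c[3];yaw=np.arctan2(yv[1],yv[0]);ctr=c.mean(0)
print("tote_a",ctr,"yaw y",np.degrees(yaw),[np.linalg.norm(c[i]-c[i-1]) for i in range(4)])
print("corner tote_b", at(im,np.array((109,155))/1.5,.102),at(im,np.array((81,249))/1.5,.102))
go((ctr[0],ctr[1],.2),yaw)
E
```

```text
[[ 0.5648 -0.0968  0.108 ]
 [ 0.5703  0.0399  0.108 ]
 [ 0.6339  0.0398  0.108 ]
 [ 0.6282 -0.0988  0.108 ]]
tote_a [ 0.5993   -0.028975  0.108   ] yaw y 87.67032673703171 [np.float64(0.06343153789716911), np.float64(0.1368105990046093), np.float64(0.0636000786163036), np.float64(0.13871715827539144)]
corner tote_b [ 0.5561 -0.2158  0.102 ] [ 0.6168 -0.2295  0.102 ]
go [-1.39  1.63  1.87] turn 0.28637774489198864 q6 -120.2
```

```bash
python3 -m crank '[0,-0.83,1.46,0,0, 0,-0.83,1.46,0,0, 0,0,0,0,0.1, 0,0,0,0,0.1, 0,0,0,0,0.086, 0,0,0,2,0, 0,0,0,2,0, 0,0,0,0,0]'; python3 -c "
from h import *
go((.6,-.017,.055),np.radians(87.7))"
```

```text
time_s: 15.02
position: [0.5974, -0.0156, 0.1754]
tool_rot: [[-0.999, 0.04, -0.006], [0.04, 0.999, 0.001], [0.006, 0.001, -1.0]]
ft_force: [-1.0, 0.7, -1.6]
grip_width: 0.0164
gripper_force: 39.5
go [-0.34 -0.15 12.03] turn -0.0001612426885904128 q6 -100.5
```

```bash
python3 -m crank '[0,-0.3,-0.1,2,0, 0,0,0,2,0, 0,0,0,2,0, 0,0,0,2,0, 0,0,0,2,0, 0,0,0,2,0, 0,0,0,0,0, 0,0,0,0,0]'; python3 -m crank '[3.5,0,0,0,0, 3.5,0,0,0,0, 3.5,0,0,0,0, 3.5,0,0,0,0, 3.5,0,0,-3,0, 3.5,0,0,-4,0, 3.5,0,0,-4,0, 3.5,0,0,-4,0]';  python3 - <<'E'
from h import *
im=optics.get_image("wrist");save(im,"d1.png");find(im,"fitting_1",.03)
im=optics.get_image("side");find(im,"fitting_1",.02);find(im,"tote_a",.108)
go((.359,-.245,.2))
E
```

```text
time_s: 15.68
position: [0.6024, -0.0173, 0.0591]
tool_rot: [[-0.999, 0.041, -0.0], [0.041, 0.999, 0.0], [0.0, 0.0, -1.0]]
ft_force: [-0.5, -0.2, 0.6]
grip_width: 0.0164
gripper_force: 39.5
time_s: 16.35
position: [0.602, -0.0174, 0.2107]
tool_rot: [[-0.999, 0.041, 0.0], [0.041, 0.999, -0.0], [-0.0, 0.0, -1.0]]
ft_force: [1.2, 0.2, -0.3]
grip_width: 0.0349
gripper_force: 0.0
fitting_1 0.73 [229. 163.] [ 0.5958 -0.0419  0.03  ]
fitting_1 0.51 [157. 276.] [ 0.3649 -0.2509  0.02  ]
fitting_1 0.47 [299. 199.] [ 0.7082 -0.0089  0.02  ]
tote_a 0.86 [261. 193.] [ 0.6046 -0.0509  0.108 ]
tote_a 0.84 [240. 290.] [ 0.571  -0.2958  0.108 ]
go [ 23.35 -23.73   0.81] turn None q6 -100.6
```

Fitting A is in the tote. On to fitting B.

```bash
python3 -m crank '[8,2.9,-2.95,0,0, 8,2.9,-2.95,0,0, 8,2.9,-2.95,0,0, 8,2.9,-2.95,0,0, 8,2.9,-2.95,0,0, 8,2.9,-2.95,0,0, 8,2.9,-2.95,0,0, 8,2.9,-2.95,0,0]'; python3 -m crank '[8,0,0,0,0, 8,0,0,0,0, 8,0,0,0,0, 8,0,0,0,0, 8,0,0,0,0, 8,0,0,0,0, 8,0,0,0,0, 8,0,0,0,0]' | head -2; python3 - <<'E'
from h import *
im=optics.get_image("wrist");save(im,"b1.png")
r=[x for x in spotter.look_for(im,"fitting_1") if x["score"]>.3]
for x in r: 
  uv=np.array(x["at"])*[512,384];p=at(im,uv,.02);print(uv.round(),x["score"],p)
find(im,"tote_b",.1)
uv=np.array(r[0]["at"])*[512,384];p=at(im,uv,.02);go((p[0],p[1],.006))
im=optics.get_image("side");find(im,"fitting_1",.02)
E
```

```text
time_s: 17.27
position: [0.3589, -0.2442, 0.2071]
tool_rot: [[-0.999, 0.04, -0.002], [0.04, 0.999, 0.002], [0.002, 0.002, -1.0]]
ft_force: [1.3, -0.3, -0.4]
grip_width: 0.0801
gripper_force: 0.0
time_s: 17.93
position: [0.3613, -0.2434, 0.2083]
[248. 163.] 0.45 [ 0.3583 -0.247   0.02  ]
tote_b 0.86 [218. 319.] [ 0.5056 -0.2848  0.1   ]
tote_b 0.77 [401. 371.] [ 0.5961 -0.0759  0.1   ]
go [ 0.26 -0.34 20.23] turn None q6 -137.4
fitting_1 0.62 [157. 274.] [ 0.3648 -0.2474  0.02  ]
```

```bash
python3 -m crank '[5,0.13,-0.34,2.5,0, 5,0,0,3,0, 5,0,0,3,0, 5,0,0,3,0, 5,0,0,3,0, 5,0,0,2.5,0, 5,0,0,2,0, 5,0,0,1.1,0]'; python3 -m crank '[5,0,0,0,0, 0,0,0,0,0, 0,0,0,0,0, 0,0,0,0,0, 0,0,0,0,0, 0,0,0,0,0, 0,0,0,0,0, 0,0,0,-1,0]'; python3 -m crank '[0,0,0,-3,0, 0,0,0,-3,0, 0,0,0,-3,0, 0,0,0,-3,0, 0,0,0,-3,0, 0,0,0,-3,0, 0,0,0,0,0, 0,0,0,0,0]';python3 - <<'E'
from h import *
go((.598,-.043,.2),np.radians(87.7))
E
```

```text
time_s: 18.85
position: [0.359, -0.2467, 0.0053]
tool_rot: [[-0.999, 0.041, -0.002], [0.041, 0.999, 0.002], [0.002, 0.002, -1.0]]
ft_force: [0.3, -0.3, -0.1]
grip_width: 0.0497
gripper_force: 0.0
time_s: 19.52
position: [0.3593, -0.2469, 0.0171]
tool_rot: [[-0.999, 0.041, -0.001], [0.041, 0.999, 0.001], [0.001, 0.001, -1.0]]
ft_force: [-0.5, 0.6, -0.1]
grip_width: 0.0209
gripper_force: 39.3
time_s: 20.18
position: [0.3597, -0.2474, 0.1986]
tool_rot: [[-0.999, 0.041, 0.002], [0.041, 0.999, -0.003], [-0.002, -0.003, -1.0]]
ft_force: [0.1, 0.5, -1.3]
grip_width: 0.021
gripper_force: 39.3
go [-22.98  21.39  -0.14] turn -0.0005255565026993647 q6 -137.8
```

```bash
python3 -m crank '[0,-2.87,2.67,0,0, 0,-2.87,2.67,0,0, 0,-2.87,2.67,0,0, 0,-2.87,2.67,0,0, 0,-2.87,2.67,0,0, 0,-2.87,2.67,0,0, 0,-2.87,2.67,0,0, 0,-2.87,2.67,0,0]';python3 -m crank '[0,0,0,0,0, 0,0,0,0,0, 0,0,0,0,0, 0,0,0,1,0, 0,0,0,1,0, 0,0,0,1,0, 0,0,0,0,0, 0,0,0,0,0]'; python3 - <<'E'
from h import *
go((.6,-.038,.06),np.radians(87.7))
im=optics.get_image("wrist");save(im,"t2.png");find(im,"fitting_1",.03);find(im,"tote_a_lugs",.096);find(im,"tote_b_label",.091)
E
```

```text
time_s: 20.85
position: [0.5982, -0.0413, 0.1955]
tool_rot: [[-0.999, 0.041, -0.003], [0.041, 0.999, 0.001], [0.003, 0.001, -1.0]]
ft_force: [-0.5, 0.0, -0.1]
grip_width: 0.021
gripper_force: 39.3
time_s: 21.52
position: [0.5971, -0.0435, 0.1665]
tool_rot: [[-0.999, 0.042, -0.002], [0.042, 0.999, 0.0], [0.002, 0.0, -1.0]]
ft_force: [-0.8, -0.4, 0.3]
grip_width: 0.0211
gripper_force: 39.3
go [-0.29  0.55 10.65] turn -0.001376895648847798 q6 -103.1
fitting_1 0.79 [253. 256.] [ 0.6826 -0.0456  0.03  ]
fitting_1 0.57 [255. 181.] [ 0.6    -0.0403  0.03  ]
tote_a_lugs 0.82 [272. 199.] [ 0.595  -0.0276  0.096 ]
tote_b_label 0.9 [ 31. 178.] [ 0.5716 -0.2184  0.091 ]
```

```bash
python3 -m crank '[0,-0.25,1.4,0,0, 0,0,1.4,0.5,0, 0,0,0,2,0, 0,0,0,2,0, 0,0,0,2,0, 0,0,0,2,0, 0,0,0,1.5,0, 0,0,0,0,0]'; python3 -m crank '[3.8,0,0,0,0, 3.8,0,0,0,0, 3.8,0,0,0,0, 3.8,0,0,0,0, 3.8,0,0,-3,0, 3.8,0,0,-4,0, 3.8,0,0,-4,0, 3.8,0,0,-4,0]';  python3 - <<'E'
from h import *
im=optics.get_image("wrist");save(im,"d2.png");find(im,"fitting_1",.03)
for n in("side","scene"):
  i2=optics.get_image(n);save(i2,"d2"+n+".png")
  for q in("fitting_1","gauge","tape_roll"): find(i2,q,.02)
a=im["color"][:,:,::-1];b=cv2.imread("pics/d2side.png")
cv2.imwrite("pics/m3.png",np.hstack([cv2.resize(a[100:300,100:400],(400,267)),cv2.resize(b[50:370,120:400],(400,457))[:267*1] if False else cv2.resize(b[60:360,120:400],(285,305))[:267]]))
E
```

```text
time_s: 22.38
position: [0.5997, -0.0136, 0.0642]
tool_rot: [[-0.999, 0.04, -0.006], [0.04, 0.999, 0.001], [0.006, 0.001, -1.0]]
ft_force: [-1.0, -0.1, 0.6]
grip_width: 0.0212
gripper_force: 39.3
time_s: 23.05
position: [0.6009, -0.0152, 0.22]
tool_rot: [[-0.999, 0.041, 0.001], [0.041, 0.999, -0.0], [-0.001, -0.0, -1.0]]
ft_force: [0.4, -0.6, -0.6]
grip_width: 0.0377
gripper_force: 0.0
fitting_1 0.58 [254. 165.] [ 0.6001 -0.0124  0.03  ]
fitting_1 0.38 [236. 134.] [ 0.565  -0.0309  0.03  ]
gauge 0.87 [189. 133.] [0.3714 0.2031 0.02  ]
tape_roll 0.66 [295. 192.] [0.6993 0.0114 0.02  ]
gauge 0.62 [163. 217.] [0.371  0.1856 0.02  ]
tape_roll 0.24 [269. 209.] [ 0.5619 -0.0608  0.02  ]
```

View pics/m3.png

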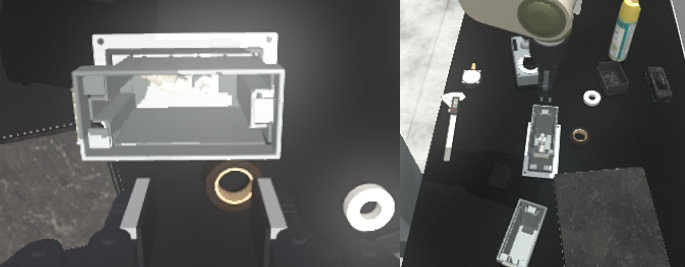

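Both fittings lie in tote_a, and no others are visible. Next is tote_b. I will grip it with q6 near 154° so that the half turn back stays within range.

```bash
python3 -m crank '[8.5,0.2,-3.4,0,0, 8.5,0.2,-3.4,0,0, 8.5,0.2,-3.4,0,0, 8.5,0.2,-3.4,0,0, 8.5,0.2,-3.4,0,0, 8.5,0.2,-3.4,0,0, 8.5,0.2,-3.4,0,0, 8.5,0.2,-3.4,0,0]' | head -2; for i in 1 2 3 4; do python3 -m crank '[8.5,0,0,0,0.12, 8.5,0,0,0,0.12, 8.5,0,0,0,0.12, 8.5,0,0,0,0.12, 8.5,0,0,0,0.12, 8.5,0,0,0,0.12, 8.5,0,0,0,0.12, 8.5,0,0,0,0.12]' >/dev/null; done; python3 -m crank '[8.5,0,0,0,0.12, 8.5,0,0,0,0.12, 8.5,0,0,0,0.12, 8.5,0,0,0,0.12, 8.5,0,0,0,0.12, 8.5,0,0,0,0, 8.5,0,0,0,0, 8.5,0,0,0,0]' >/dev/null
python3 - <<'E'
from h import *
st();im=optics.get_image("wrist");save(im,"tb.png");find(im,"tote_b",.1);find(im,"tote_b_label",.091);find(im,"fitting_1",.02)
cv2.imwrite("pics/tbb.png",cv2.resize(im["color"][:,:,::-1],(768,576),interpolation=cv2.INTER_CUBIC))
E
```

```text
time_s: 24.22
position: [0.5737, -0.288, 0.2167]
27.55 p [ 0.5742 -0.2864  0.217 ] R [[0.233, -0.972, -0.0], [-0.972, -0.233, 0.0], [-0.0, 0.0, -1.0]] q [-37.1  31.8  59.7  -0.   88.5 129.5] f [ 0.  -0.5 -0.6] 0.08511928202830786 0.0
tote_b 0.89 [192. 319.] [ 0.6021 -0.1193  0.1   ]
tote_b 0.73 [259. 172.] [ 0.5705 -0.2973  0.1   ]
tote_b_label 0.85 [262. 170.] [ 0.5676 -0.2975  0.091 ]
fitting_1 0.66 [189. 341.] [ 0.6027 -0.0024  0.02  ]
```

View pics/tbb.png

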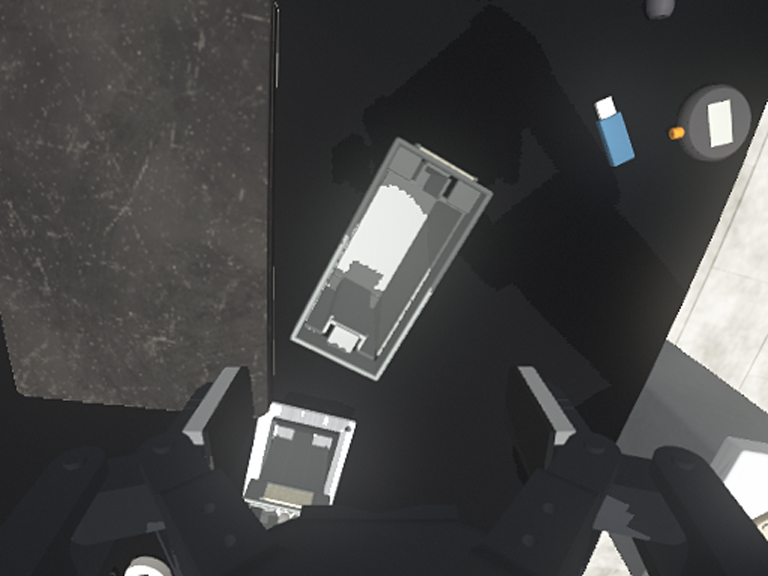

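Tote_b's rim corners in the 1.5x picture are (398,138), (493,186), (377,380) and (291,339), with the label at the upper (-y) end. There are no more fittings here.

```bash
python3 - <<'E'
from h import *
im=optics.get_image("wrist")
c=np.array([at(im,np.array(u)/1.5,.102) for u in [(398,138),(291,339),(377,380),(493,186)]]);print(c)
yv=c[1]-c[0]+c[2]-c[3];yaw=np.arctan2(yv[1],yv[0]);ctr=c.mean(0)
print("tote_b",ctr,"yaw y",np.degrees(yaw),[np.linalg.norm(c[i]-c[i-1]) for i in range(4)])
go((ctr[0],ctr[1],.125),yaw+np.pi/2)
E
```

```text
[[ 0.5818 -0.3661  0.102 ]
 [ 0.6184 -0.2323  0.102 ]
 [ 0.5584 -0.2161  0.102 ]
 [ 0.5226 -0.3533  0.102 ]]
tote_b [ 0.5703  -0.29195  0.102  ] yaw y 75.04226776399977 [np.float64(0.06056797833839266), np.float64(0.13871553626036265), np.float64(0.062148531760613565), np.float64(0.14179379394035554)]
go [0.45 0.51 9.23] turn 0.4936630838811773 q6 129.6
```

```bash
python3 -m crank '[8.5,0.45,0.51,0,0.1, 8.5,0,0,1.5,0.1, 8.5,0,0,1.5,0.1, 8.5,0,0,1.5,0.1, 8.5,0,0,1.5,0.094, 8.5,0,0,1.5,0, 8.5,0,0,0,0, 8.5,0,0,0,0]'; python3 - <<'E'
from h import *
im=optics.get_image("wrist");save(im,"tb2.png")
go((.5703,-.292,.073),np.radians(165.04))
cv2.imwrite("pics/tb2b.png",cv2.resize(im["color"][:,:,::-1],(600,450),interpolation=cv2.INTER_CUBIC))
E
```

```text
time_s: 28.47
position: [0.5702, -0.2919, 0.1421]
tool_rot: [[-0.258, -0.966, -0.001], [-0.966, 0.258, 0.001], [-0.0, 0.001, -1.0]]
ft_force: [0.8, -0.4, 0.3]
grip_width: 0.0852
gripper_force: 0.0
go [-0.01  0.03  7.  ] turn -0.0004528570660191633 q6 157.3
```

View pics/tb2b.png

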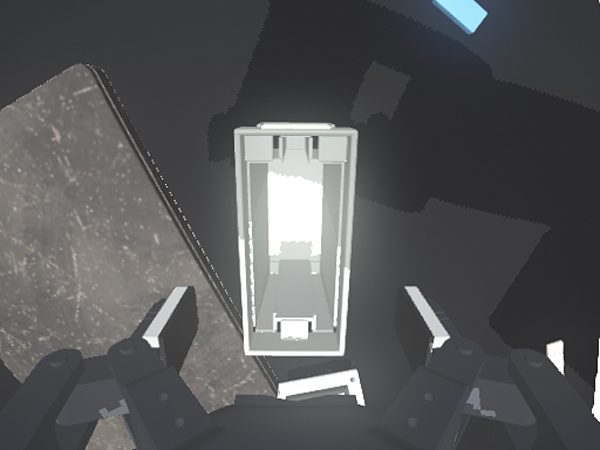

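Tote_b is square and centred between the fingers (rim 238 to 352, fingers 188 to 408). I descend, grip and lift.

```bash
python3 -m crank '[8.5,0,0,1.5,0, 8.5,0,0,1.5,0, 8.5,0,0,1.5,0, 8.5,0,0,1.5,0, 8.5,0,0,1,0, 8.5,0,0,0,0, 6,0,0,0,0, 6,0,0,0,0]' 50; python3 -m crank '[5,0,0,0,0, 5,0,0,0,0, 5,0,0,0,0, 5,0,0,0,0, 5,0,0,0,0, 5,0,0,0,0, 5,0,0,-0.5,0, 5,0,0,-1,0]'; python3 -m crank '[5,0,0,-2,0, 5,0,0,-2,0, 5,0,0,-2.5,0, 5,0,0,-2.5,0, 5,0,0,-2.5,0, 5,0,0,-2.5,0, 5,0,0,0,0, 5,0,0,0,0]'; python3 -c "
from h import *
go((.5993,-.029,.215),np.radians(-2.3))"
```

```text
time_s: 29.18
position: [0.5708, -0.2923, 0.0737]
tool_rot: [[-0.259, -0.966, 0.002], [-0.966, 0.259, -0.001], [0.001, -0.002, -1.0]]
ft_force: [-4.7, 1.4, 30.2]
grip_width: 0.0634
gripper_force: 24.6
time_s: 29.85
position: [0.5697, -0.2915, 0.0869]
tool_rot: [[-0.259, -0.966, -0.002], [-0.966, 0.259, 0.001], [-0.001, 0.002, -1.0]]
ft_force: [-0.4, 0.1, -1.6]
grip_width: 0.0633
gripper_force: 55.5
time_s: 30.52
position: [0.5704, -0.292, 0.229]
tool_rot: [[-0.259, -0.966, 0.002], [-0.966, 0.259, -0.002], [0.001, -0.003, -1.0]]
ft_force: [-0.7, -1.1, -1.3]
grip_width: 0.0635
gripper_force: 55.6
go [-26.15   4.03   1.36] turn -0.2221560351344425 q6 157.4
```

The lift holds (about 1.5 N of weight, grip 55 N). Now I turn -3.36 rad and go over to tote_a.

```bash
for i in 1 2 3 4; do python3 -m crank '[5,0,0,0,-0.1, 5,0,0,0,-0.1, 5,0,0,0,-0.1, 5,0,0,0,-0.1, 5,0,0,0,-0.1, 5,0,0,0,-0.1, 5,0,0,0,-0.1, 5,0,0,0,-0.1]' | tail -2; done; python3 -m crank '[5,0,0,0,-0.08, 5,0,0,0,-0.08, 5,0,0,0,0, 5,0,0,0,0, 5,0,0,0,0, 5,0,0,0,0, 5,0,0,0,0, 5,0,0,0,0]'; python3 -c "
from h import *
go((.5993,-.029,.22),np.radians(-2.3))"
```

```text
grip_width: 0.0629
gripper_force: 55.5
grip_width: 0.0629
gripper_force: 55.5
grip_width: 0.0631
gripper_force: 55.5
grip_width: 0.0634
gripper_force: 55.5
time_s: 33.85
position: [0.5702, -0.2919, 0.2273]
tool_rot: [[0.045, 0.999, -0.0], [0.999, -0.045, 0.0], [0.0, -0.0, -1.0]]
ft_force: [-0.2, 0.3, -1.5]
grip_width: 0.063
gripper_force: 55.5
go [26.39  1.73  0.73] turn -0.0045167827754175605 q6 -35.1
```

```bash
python3 -m crank '[5,2.6,0.17,0,0, 5,2.6,0.17,0,0, 5,2.6,0.17,0,0, 5,2.6,0.17,0,0, 5,2.6,0.17,0,0, 5,2.6,0.17,0,0, 5,2.6,0.17,0,0, 5,2.6,0.17,0,0]'|head -2;python3 -m crank '[5,2.6,0.17,0,0, 5,2.6,0.17,0,0, 5,0.4,0,0,0, 5,0,0,0,0, 5,0,0,0,0, 5,0,0,0,0, 5,0,0,0,0, 5,0,0,0,0]'; python3 - <<'E'
from h import *
go((.5993,-.029,.2),np.radians(-2.3))
im=optics.get_image("wrist");save(im,"s.png");i2=optics.get_image("side");save(i2,"ss.png")
find(im,"tote_a",.1);find(im,"tote_b_label",.22)
cv2.imwrite("pics/m4.png",np.hstack([cv2.resize(im["color"][:,:,::-1],(560,420),interpolation=cv2.INTER_CUBIC),cv2.resize(i2["color"][120:260,210:290,::-1],(240,420),interpolation=cv2.INTER_CUBIC)]))
E
```

```text
time_s: 34.52
position: [0.593, -0.0835, 0.2274]
time_s: 35.18
position: [0.5988, -0.0299, 0.2273]
tool_rot: [[0.045, 0.999, -0.0], [0.999, -0.045, -0.0], [-0.0, -0.0, -1.0]]
ft_force: [0.1, 0.0, -2.2]
grip_width: 0.0632
gripper_force: 55.4
go [0.09 0.04 2.73] turn -0.005231845410093694 q6 -11.6
tote_a 0.78 [252. 217.] [ 0.5967 -0.0667  0.1   ]
tote_a 0.65 [256. 107.] [0.6051 0.0378 0.1   ]
```

View pics/m4.png

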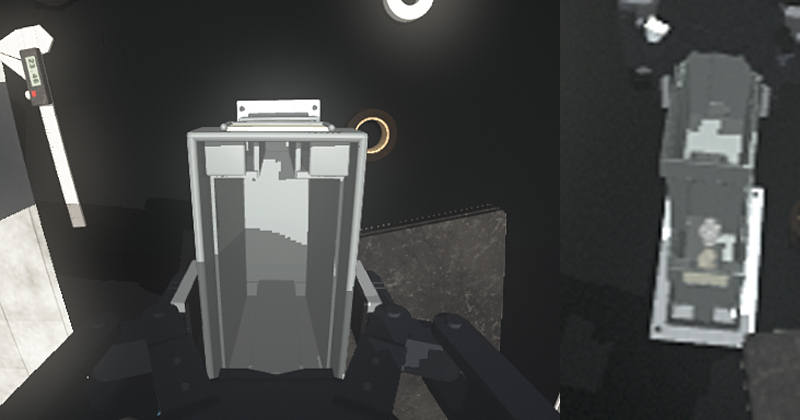

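Tote_b is turned, with its label end now at +y above tote_a's +y end. The rim corners (188,131) and (369,131) and the plate edge (237,101) to (320,100) serve as a check.

```bash
python3 - <<'E'
from h import *
im=optics.get_image("wrist");s=env.observe();k=512/560
a=at(im,np.array((188,131))*k,.256);b=at(im,np.array((369,131))*k,.256)
p=at(im,np.array((237,101))*k,.006);q=at(im,np.array((320,100))*k,.006)
R=np.array(s["tool_rot"])
print("rim",a,b,np.linalg.norm(a-b),"mid in tool cm",100*R.T@((a+b)/2-s["position"]))
print("plate",p,q,np.linalg.norm(p-q)); m=(p+q)/2; print("plate ctr est",m-np.array([np.cos(np.radians(87.7)),np.sin(np.radians(87.7)),0])*.083)
i2=optics.get_image("side"); P=[(652,335),(747,345),(655,255)]
for X,Y in P: print(at(i2,(210+(X-560)/3,120+Y/3),.006))
E
```

```text
rim [0.5712 0.0426 0.256 ] [0.6337 0.0398 0.256 ] 0.0625626885611544 mid in tool cm [ 7.04408265  0.04907752 -2.86953033]
plate [0.5605 0.0536 0.006 ] [0.6494 0.0507 0.006 ] 0.08894728776078557
plate ctr est [ 0.60161906 -0.03078313  0.006     ]
[ 0.5575 -0.1114  0.006 ]
[ 0.6407 -0.1151  0.006 ]
[ 0.5539 -0.0309  0.006 ]
```

```bash
python3 -m crank '[5,0.04,0.1,0.5,0, 5,0,0,1,0, 5,0,0,1,0, 5,0,0,1,0, 5,0,0,0.8,0, 5,0,0,0,0, 5,0,0,0,0, 5,0,0,0,0]'; python3 -c "
from h import *
go((.6,-.0295,.17),np.radians(-2.3))"; python3 -m crank '[5,0,0,0.15,0, 5,0,0,0.15,0, 5,0,0,0.15,0, 5,0,0,0.15,0, 5,0,0,0.15,0, 5,0,0,0.15,0, 5,0,0,0,0, 5,0,0,0,0]'
```

```text
time_s: 36.15
position: [0.6001, -0.0286, 0.1846]
tool_rot: [[0.044, 0.999, 0.001], [0.999, -0.044, -0.0], [-0.0, 0.001, -1.0]]
ft_force: [-2.0, -0.1, -1.3]
grip_width: 0.0633
gripper_force: 55.4
go [-0.09 -0.    1.46] turn -0.0038523032501944776 q6 -11.5
time_s: 36.82
position: [0.5998, -0.0285, 0.175]
tool_rot: [[0.044, 0.999, -0.0], [0.999, -0.044, 0.0], [0.0, -0.0, -1.0]]
ft_force: [0.2, -0.2, -1.1]
grip_width: 0.063
gripper_force: 55.5
```

Tote_b's foot is about 6 mm inside the rim without contact. I lower it on.

```bash
python3 -m crank '[5,0,0,0.1,0, 5,0,0,0.1,0, 5,0,0,0.1,0, 5,0,0,0.1,0, 5,0,0,0.05,0, 5,0,0,0,0, 5,0,0,0,0, 5,0,0,0,0]'; python3 -m crank '[5,0,0,0.05,0, 5,0,0,0.05,0, 5,0,0,0.05,0, 5,0,0,0,0, 5,0,0,0,0, 5,0,0,0,0, 5,0,0,0,0, 5,0,0,0,0]'
```

```text
time_s: 37.48
position: [0.5999, -0.0286, 0.1708]
tool_rot: [[0.044, 0.999, -0.0], [0.999, -0.044, 0.0], [0.0, -0.0, -1.0]]
ft_force: [0.5, -0.6, -1.5]
grip_width: 0.0628
gripper_force: 55.5
time_s: 38.15
position: [0.6004, -0.0287, 0.17]
tool_rot: [[0.044, 0.999, 0.002], [0.999, -0.044, -0.0], [-0.0, 0.002, -1.0]]
ft_force: [2.4, -0.4, 5.6]
grip_width: 0.0631
gripper_force: 56.4
```

Contact comes at the height expected for the lugs. I release and rise.

```bash
python3 -m crank '[6.6,0,0,0,0, 6.8,0,0,0,0, 7.2,0,0,0,0, 8,0,0,0,0, 8.5,0,0,0,0, 8.5,0,0,0,0, 8.5,0,0,0,0, 8.5,0,0,0,0]'; python3 -m crank '[8.5,0,0,-1,0, 8.5,0,0,-2,0, 8.5,0,0,-2.5,0, 8.5,0,0,-2.5,0, 8.5,0,0,-2,0, 8.5,0,0,0,0, 8.5,0,0,0,0, 8.5,0,0,0,0]'; python3 - <<'E'
from h import *
im=optics.get_image("wrist");i2=optics.get_image("scene");i3=optics.get_image("side")
find(im,"tote_b_label",.187)
cv2.imwrite("pics/m5.png",np.hstack([cv2.resize(im["color"][40:300,80:430,::-1],(400,300)),cv2.resize(i2["color"][130:250,200:320,::-1],(300,300),interpolation=cv2.INTER_CUBIC),cv2.resize(i3["color"][130:260,220:263,::-1],(100,300),interpolation=cv2.INTER_CUBIC)]))
E
```

```text
time_s: 38.82
position: [0.5998, -0.0286, 0.1693]
tool_rot: [[0.044, 0.999, -0.0], [0.999, -0.044, 0.0], [0.0, -0.0, -1.0]]
ft_force: [1.2, 0.2, 0.1]
grip_width: 0.0852
gripper_force: 0.0
time_s: 39.48
position: [0.5995, -0.0285, 0.2689]
tool_rot: [[0.044, 0.999, -0.001], [0.999, -0.044, 0.0], [0.0, -0.001, -1.0]]
ft_force: [0.1, -0.1, -0.8]
grip_width: 0.0849
gripper_force: 0.0
tote_b_label 0.97 [258. 190.] [ 0.6041 -0.0221  0.187 ]
```

View pics/m5.png

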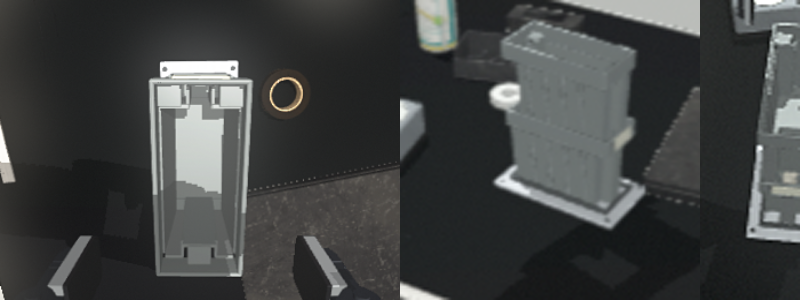

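Tote_b sits level on the lugs, label opposite, per the scene view. I close the fingers and go over the plunger.

```bash
python3 - <<'E'
from h import *
im=optics.get_image("wrist")
c=np.array([at(im,(80+X*.875,40+Y*.8667),.198) for X,Y in [(150,79),(251,79),(242,275),(154,277)]]);print(c.mean(0),[round(np.linalg.norm(c[i]-c[i-1]),4) for i in range(4)])
E
python3 -m crank '[2,3.37,-0.81,0,0, 2,3.37,-0.81,0,0, 2,3.37,-0.81,0,0, 2,3.37,-0.81,0,0, 2,3.37,-0.81,0,0, 2,3.37,-0.81,0,0, 0,3.37,-0.81,0,0, 0,3.37,-0.81,0,0]' 30 |head -2;python3 -m crank '[0,3.37,-0.81,0,0, 0,3.37,-0.81,0,0, 0,0,0,2.5,0, 0,0,0,2.5,0, 0,0,0,2.5,0, 0,0,0,2.5,0, 0,0,0,0,0, 0,0,0,0,0]'; python3 - <<'E'
from h import *
im=optics.get_image("wrist");find(im,"plunger_top",.099);find(im,"knob_grip",.088);save(im,"pl.png")
go((.5333,.311,.1))
print(proj(im,(.5333,.311,.099)))
i2=optics.get_image("side");find(i2,"plunger_top",.099)
E
```

```text
[ 0.600625 -0.028075  0.198   ] [np.float64(0.1397), np.float64(0.0616), np.float64(0.138), np.float64(0.0648)]
time_s: 40.4
position: [0.5463, 0.2452, 0.2691]
time_s: 41.07
position: [0.5335, 0.3115, 0.1688]
tool_rot: [[0.044, 0.999, -0.002], [0.999, -0.044, -0.001], [-0.001, -0.002, -1.0]]
ft_force: [-0.1, -0.6, 1.1]
grip_width: -0.0
gripper_force: 0.0
plunger_top 0.98 [255. 200.] [0.5354 0.3137 0.099 ]
plunger_top 0.43 [268. 190.] [0.5456 0.3217 0.099 ]
knob_grip 0.69 [293. 268.] [0.5654 0.2452 0.088 ]
go [-0.1  -0.14  7.12] turn None q6 21.8
[252.8 203.5]
```

```bash
python3 -m crank '[0,0.05,0,1.5,0, 0,0,0,1.5,0, 0,0,0,1.5,0, 0,0,0,1.5,0, 0,0,0,0.5,0, 0,0,0,0.5,0, 0,0,0,0.3,0, 0,0,0,0,0]'; python3 -m crank '[0,0,0,0.3,0, 0,0,0,0.3,0, 0,0,0,0.2,0, 0,0,0,0.1,0, 0,0,0,0,0, 0,0,0,0,0, 0,0,0,0,0, 0,0,0,0,0]'
```

```text
time_s: 41.98
position: [0.5342, 0.3122, 0.0971]
tool_rot: [[0.044, 0.999, 0.001], [0.999, -0.044, 0.0], [0.0, 0.001, -1.0]]
ft_force: [-1.7, -1.5, 4.1]
grip_width: -0.0002
gripper_force: 2.1
time_s: 42.65
position: [0.5342, 0.3123, 0.0893]
tool_rot: [[0.044, 0.999, 0.002], [0.999, -0.044, 0.001], [0.001, 0.002, -1.0]]
ft_force: [-2.6, -1.1, 9.5]
grip_width: -0.0002
gripper_force: 4.4
```

```bash
python3 -m crank '[0,0,0,0.1,0, 0,0,0,0.1,0, 0,0,0,0.1,0, 0,0,0,0.05,0, 0,0,0,0,0, 0,0,0,0,0, 0,0,0,0,0, 0,0,0,0,0]'; python3 -m crank '[0,0,0,0.05,0, 0,0,0,0.05,0, 0,0,0,0.05,0, 0,0,0,0,0, 0,0,0,0,0, 0,0,0,0,0, 0,0,0,0,0, 0,0,0,0,0]'
```

```text
time_s: 43.32
position: [0.5343, 0.3123, 0.0866]
tool_rot: [[0.044, 0.999, 0.003], [0.999, -0.044, 0.001], [0.001, 0.003, -1.0]]
ft_force: [-5.7, -2.5, 14.3]
grip_width: -0.0002
gripper_force: 7.3
time_s: 43.98
position: [0.5344, 0.3124, 0.0865]
tool_rot: [[0.044, 0.999, 0.004], [0.999, -0.044, 0.001], [0.001, 0.004, -1.0]]
ft_force: [-8.1, -4.0, 23.1]
grip_width: -0.0001
gripper_force: 12.1
```

The height has stopped changing (0.0866 to 0.0865) while the force rose to 23 N, so the plunger is at its stop. I rise and do a last check.

```bash
python3 -m crank '[0,0,0,-1,0, 0,0,0,-1.5,0, 0,0,0,-2,0, 0,0,0,-3,0, 0,0,0,-3,0, 0,0,0,-3,0, 0,0,0,0,0, 0,0,0,0,0]'; python3 - <<'E'
from h import *
im=optics.get_image("wrist");find(im,"plunger_top",.099)
i2=optics.get_image("scene");i3=optics.get_image("side")
for i in(i2,i3):
  for q in("fitting_1","gauge","tape_roll"): find(i,q,.02)
cv2.imwrite("pics/m6.png",np.hstack([cv2.resize(im["color"][:,:,::-1],(400,300)),cv2.resize(i3["color"][60:360,120:400,::-1],(280,300))]))
E
```

```text
time_s: 44.65
position: [0.5343, 0.3124, 0.2195]
tool_rot: [[0.044, 0.999, 0.004], [0.999, -0.044, 0.002], [0.002, 0.004, -1.0]]
ft_force: [0.2, -0.7, -0.8]
grip_width: 0.0002
gripper_force: 0.0
plunger_top 0.84 [257. 183.] [0.5385 0.3133 0.099 ]
gauge 0.85 [161. 217.] [0.3672 0.1892 0.02  ]
gauge 0.35 [267. 192.] [ 0.6354 -0.01    0.02  ]
gauge 0.68 [191. 135.] [0.3785 0.1958 0.02  ]
tape_roll 0.76 [299. 194.] [0.7103 0.006  0.02  ]
```

View pics/m6.png

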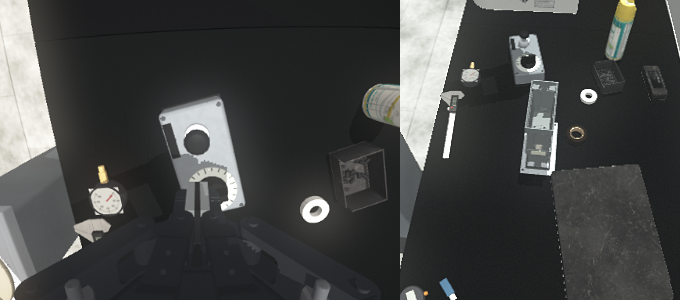

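The plunger is up, the stack stands, no fittings are left on the bench, and the gauge and tape have not moved.

```bash
python3 -c "
from rig import env
print(env.close_job())"
```

```text
the job is handed in; nothing more can be done
None
```

The job is handed in: the knob is home at zero, both fittings present are in tote_a, tote_b is stacked half-turned on the lugs, and the plunger was pressed to its stop and came back up. The hand-in call returned no verdict.

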